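# Clamp the top bracket with the pedal press

## Robot

A 6-joint arm with a two-finger parallel gripper is mounted at the origin on a cart in front of the work surface, level with it; the furniture and walls round the work are solid. World frame = base frame: x ahead of the robot, y to its left, z up, the work surface at z = 0. Lengths are in m, angles in degrees, forces in N, time in s.
With the tool pointing down it reaches from about 0.375 to 0.75 m from the base axis. Payload 9 kg.
Tool frame: the origin (TCP) lies where the fingers leave the gripper's body, on its centre line; the fingertips stand 73 mm ahead of it and the grasp point (between the pads) lies 54 mm ahead of it (robot.tip_reach is the distance from the TCP to the fingertips, in m); z points along the fingers, y is the direction in which the jaws open and shut (so a half turn about z gives the same grasp; the last joint's range is limited). The gripper opens to 85 mm and grips with 20 to 120 N. Pads are 22 mm wide; open, the fingers measure 114 mm over their backs; the gripper's body (76 mm by 85 mm) begins 54 mm behind the grasp point. The pads swing forward as they close: fully open they stand 13 mm farther back than shut.
Start: joints at [51.297, 5.964, 5.575, 89.605, 0, 77.527], TCP at [0.265, 0.538, 0.304] pointing down, gripper open.
Joint ranges: [-171.21, 171.21], [-48.23, 106.86], [-62.78, 66.21], [-105.2, 120.99], [-86.42, 89.51], [-180, 180]. Speed limits (degrees/s): [127.2, 127.2, 147.25, 180, 180, 180].

## Interface

Orientations are given as [roll, pitch, yaw] about the fixed x, y, z axes, in that order (R = Rz(yaw) Ry(pitch) Rx(roll)).
In Python, from plant import robot gives the robot as it stands. Calls block until the motion is done:
- robot.move_pose(position, orientation): joint-space move of the TCP to a pose.
- robot.line_to(position, vel=0.15, rotation=None, guard=None): straight line of the TCP; rotation=None keeps the orientation; vel is the mean speed in m/s. With guard (N) it stops when the force on the tool has changed by that much, and returns True; else False.
- robot.goto_joints(angles): joint-space move.
- robot.set_gripper(opening): finger opening in m; the grip force is fixed at half the most; returns when the fingers have stopped.
- robot.pause(seconds).
- robot.ik(position, orientation): joint angles nearest the present ones, or None.
- robot.observe(): the state.
- robot.grab_frame(name): name is "side" or "top"; returns the picture (420x560x3 uint8, blue, green, red); there is no depth.
- robot.get_calibration(name): a dict with "vertical_fov" (degrees; the focal length in pixels is half the picture's height over the tangent of half this angle, whatever the lens; pixels are square), "cx", "cy" (the principal point, pixels), "k1" (the pictures are not rectified: a ray, as slopes to the right and down, at radius r is drawn at 1 + k1 r^2 times it, then the intrinsics apply), "rvec" (rotation vector, rad) and "tvec" (3), from world to camera coordinates, as OpenCV has them. Camera axes: x right, y down, z forward; pixel columns grow to the right and rows downward; lengths in m; the calibration is good to about 2 mm. A picture is of the moment at which its call begins. get_calibration takes no time and is no camera call.
A pose or a line that the arm cannot do raises robot.IKError and nothing moves.
- robot.job_done(): hands the job in, once; it reports no verdict.
The state is a dict: "time": time; "q": joint angles; "qvel": joint speeds; "joint_torque": joint torques, N m; "tool_pos": TCP position; "tcp_rot": TCP orientation; "ft_force": force on the tool from outside, world axes, zero at the start; "torque": the same for the moment, N m; "gripper_width": finger opening in m.
Only numpy, scipy, OpenCV 4.12 (cv2) and the standard library are available. Lean on these libraries where they do the work, as an engineer would, in place of code of your own. Each camera call takes 0.05 s, during which the arm holds its last target.

## Task

Take only the top hat-shaped bracket off the nested stack and set it the right way up over the rail of the pedal clamp, between fence and jaw. Then press the pedal firmly down to its stop, without forcing it, hold it there for a second so that the jaw pushes the bracket home against the fence, and let the pedal come back up. Leave the other brackets stacked and everything else on the bench where it is.

Things in the scene. Friction and masses are not known exactly. Their poses are not given: they have to be found in the camera images.
- press: Pedal clamp fixed to the bench: base plate 235 x 120 x 12 mm, grey bed block 52 mm wide in y, top 60 mm over the bench, spanning x = -45..95. Origin at bench level under the nest; x axis points away from the pedal (order along x: pedal, fence, nest, jaw), z up. Nothing stands beside the bed at +y and -y above the base plate. Highest point of fence, jaw and carrier: 91 mm.
- nest (a point): Point on the bed top where the bracket's origin lies once it straddles the rail and is home against the fence; axes as press. Rail: along x, 56 long, 24 wide, 8 mm high, centred here. Fence face 30 mm from here at -x. With the pedal up the jaw leaves 16 mm of play toward +x; about 4 mm play to each side. Brackets are symmetric: either half turn is right.
- jaw_face (a point): Centre of the lower edge of the jaw's face (jaw 44 mm wide in y, 27 mm high); moves with the jaw. 46 mm from the nest toward the press's +x when the pedal is up. The jaw's carrier moves 10 mm toward the fence per 0.1 rad of pedal; the jaw pushes through a spring, with less than 8 N, so it stops at the bracket while the pedal goes on.
- pedal_pad (a point): Centre of the upper face of the ribbed pedal pad (50 x 64 mm, 8 mm thick, long side along the press's y); moves with the pedal. With the pedal up it lies 162 mm from the nest toward the press's -x, 80 mm over the bench, tilted 15 degrees (outer edge higher); level at about 0.26 rad.
- pedal (a joint): Angle of the spring pedal, rad: 0 up, growing as it is pressed. Hinge along the press's y, 55 mm from the nest toward -x, 40 mm over the bench; pad centre 115 mm from it. The stop differs every time (0.18 to 0.4 rad, pad sinks 20 to 45 mm) and must be felt: before it 3 to 10 N at the pad, at it a steep rise. Over 60 N bends the pedal. It springs back by itself.
- bracket_top: Top one of three alike aluminium hat-section brackets, nested: 60 mm long (x), 64 wide over the lips (y), 30 high, about 80 g. Origin: centre of the underside of the lips (3 mm thick, 14 wide); flat top 26 wide. Lift it by the lips' outer edges, 64 mm apart in y. The next one's equal lips lie 14 mm lower, so fingertips over 11 mm below these lips' underside may grip that too.
- bracket_middle: The second bracket of the stack, alike; it must stay.
- bracket_bottom: The lowest bracket of the stack, alike, standing on the small board; it must stay.
- stack_board: Wooden board 110 x 105 x 26 mm, fixed on the bench, that carries the stack; origin at the centre of its underside.
- flat_pencil: Loose flat carpenter's pencil, 176 x 13 x 7 mm, lying on the bench between press and stack; bystander.
Things that resemble listed ones, but are neither listed nor needed, are in the scene too. Leave any blue or purple look-alike of the bracket_top alone.

How it is judged (in metres and radians):
On the way, in this order (a step that is already met when the one before it is completed fails the run):
1. the top bracket straddles the rail between fence and jaw, lips on the bed, let go (x of bracket_top in the frame of nest between -0.004 and 0.02 m and y of bracket_top in the frame of nest between -0.007 and 0.007 m and z of bracket_top in the frame of nest between -0.003 and 0.004 m and angle between the x axis of bracket_top and the x axis of press, either way round below 0.12 rad and contact force between the fingers and bracket_top below 0.1 N and linear speed of bracket_top below 0.02 m/s and value of joint pedal below 0.05 rad), for 0.2 s.
2. the pedal is held down on its stop, the bracket against the fence (x of bracket_top in the frame of nest between -0.004 and 0.004 m and y of bracket_top in the frame of nest between -0.007 and 0.007 m and z of bracket_top in the frame of nest between -0.003 and 0.004 m and angle between the x axis of bracket_top and the x axis of press, either way round below 0.12 rad and contact force between pedal and press above 1.5 N), for 0.6 s.
At the end, for the whole second after the job is handed in: The top bracket is released and at rest over the rail, lips on the bed, within 4 mm of the fence and in line with the rail (0.12 rad); the pedal is up again; the two other brackets are still nested within 10 mm of where they were, not tipped (0.2 rad) (x of bracket_top in the frame of nest between -0.004 and 0.004 m and y of bracket_top in the frame of nest between -0.007 and 0.007 m and z of bracket_top in the frame of nest between -0.003 and 0.004 m and angle between the x axis of bracket_top and the x axis of press, either way round below 0.12 rad and value of joint pedal below 0.03 rad and linear speed of bracket_top below 0.01 m/s and distance of each of bracket_middle, bracket_bottom from where it was at the start of the episode below 0.01 m and angle between bracket_middle's own z axis and vertical below 0.2 rad); the robot touches nothing.
It fails at once if the pedal is forced with more than 60 N (contact force between the fingers and pedal above 60 N).
It fails at once if the next bracket is lifted out with the top one (distance of any of bracket_middle, bracket_bottom from where it was at the start of the episode above 0.02 m).
It fails at once if a loose bystander is pushed away (distance of flat_pencil from where it was at the start of the episode above 0.03 m).
It also fails if it takes over 54 s, if anything falls off the work surface, if the arm or the gripper's body presses on something with over 40 N, if the wrist force passes 120 N, or if a joint passes its speed limit or range.

## Working session

There is one attempt and no reset: what is moved stays moved. The work goes in short steps, each a Python script; the robot and the scene stay as the last script left them, time stands still between calls to the robot, and variables do not carry over. Pictures are saved under pics/ and viewed, and the job is handed in when it is done.

```bash
mkdir -p pics; ls; python3 - <<'E'
from plant import robot
import cv2
for n in ("side","top"):
    cv2.imwrite(f"pics/{n}0.png",robot.grab_frame(n)); print(n,robot.get_calibration(n))
print(robot.observe()); print(robot.tip_reach)
E
```

```text
pics
side {'vertical_fov': 50.722851971647145, 'cx': 278.5016003849647, 'cy': 199.22062240172932, 'k1': -0.019574273455095516, 'rvec': array([ 2.226937  , -0.49544769,  0.25987044]), 'tvec': array([-0.54505807,  0.20834706,  0.71696515])}
top {'vertical_fov': 53.267233461564814, 'cx': 283.48065180199615, 'cy': 203.72410761474933, 'k1': -0.10804756839947915, 'rvec': array([ 2.17328844, -2.12537047,  0.18381229]), 'tvec': array([-0.0295384 ,  0.60118184,  1.0069745 ])}
{'time': 0.1, 'q': array([5.12966587e+01, 5.99626544e+00, 5.53265915e+00, 8.96063853e+01,
       8.40690036e-04, 7.75273933e+01]), 'qvel': array([-0.01936345, -0.08941046,  0.11121938,  0.01285788,  0.06745906,
        0.03884539]), 'joint_torque': array([ 7.37413997e-03, -5.58208466e+01,  5.04716957e+01,  1.30417358e-02,
       -2.52293430e-04, -2.27803883e-05]), 'tool_pos': array([0.26503511, 0.53804822, 0.30320012]), 'tcp_rot': array([-1.79931842e+02, -1.59371229e-02,  1.53769255e+02]), 'ft_force': array([ 0.67654756, -0.10922653,  0.73588923]), 'torque': array([-0.02543572, -0.05817839,  0.01407371]), 'gripper_width': 0.08531957300490031}
0.0726
```

```bash
ls -la pics
```

```text
total 628
drwxr-xr-x 2 agent agent   4096 Dec  7 00:16 .
drwxr-xr-x 3 agent agent   4096 Dec  7 00:15 ..
-rw-r--r-- 1 agent agent 333618 Dec  7 00:16 side0.png
-rw-r--r-- 1 agent agent 297529 Dec  7 00:16 top0.png
```

View pics/side0.png

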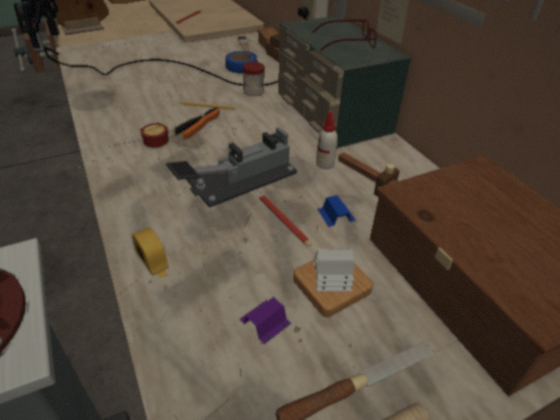

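View pics/top0.png

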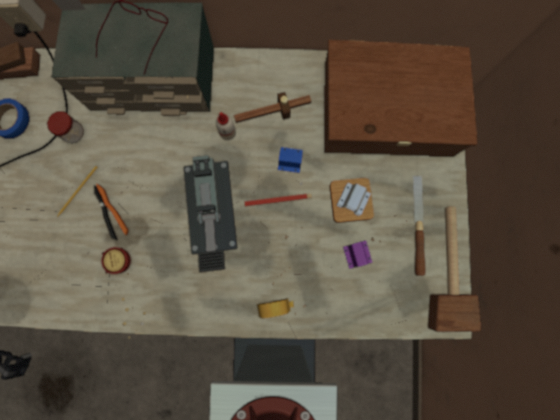

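Candidates for bracket_top: the aluminium stack (top 355,197 / side 335,262), blue (290,160 / 337,210) and purple (358,254 / 266,318). I choose the aluminium stack on its board and check it in close crops.

```bash
python3 - <<'E'
import cv2,numpy as np
t=cv2.imread('pics/top0.png');s=cv2.imread('pics/side0.png')
def crop(im,x,y,w,h,k):
    return cv2.resize(im[y:y+h,x:x+w],None,fx=k,fy=k,interpolation=cv2.INTER_CUBIC)
a=crop(t,325,172,55,55,7);b=crop(s,290,240,90,75,5)
cv2.imwrite('pics/stack.png',np.hstack([cv2.resize(a,(385,385)),cv2.copyMakeBorder(b,0,10,0,0,0)[:385,:415]]) if b.shape[0]+10==385 else b)
cv2.imwrite('pics/press_t.png',crop(t,175,145,75,130,4.5))
cv2.imwrite('pics/press_s.png',crop(s,160,120,145,85,5.4))
E
```

```text
(no output)
```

View pics/stack.png

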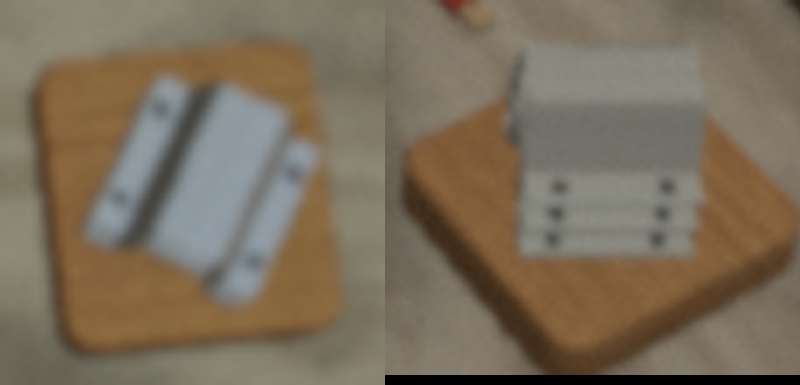

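View pics/press_t.png

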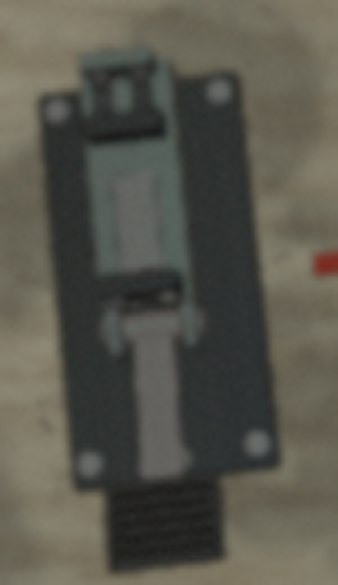

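View pics/press_s.png

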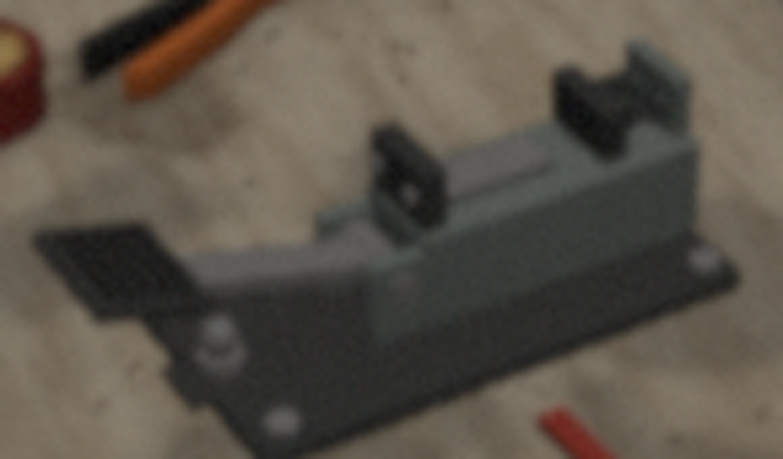

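```bash
cat > h.py <<'E'
import numpy as np,cv2
from scipy.optimize import least_squares
from plant import robot
def cam(n):
    c=robot.get_calibration(n); f=210/np.tan(np.radians(c['vertical_fov']/2))
    K=np.array([[f,0,c['cx']],[0,f,c['cy']],[0,0,1]])
    return K,np.array([c['k1'],0,0,0.]),np.array(c['rvec']),np.array(c['tvec'])
C={n:cam(n) for n in('top','side')}
def proj(n,P):
    K,D,r,t=C[n]; return cv2.projectPoints(np.asarray(P,float).reshape(-1,1,3),r,t,K,D)[0].reshape(-1,2)
def onplane(n,uv,z):
    K,D,r,t=C[n]; p=cv2.undistortPoints(np.array([[uv]],float),K,D)[0,0]
    R=cv2.Rodrigues(r)[0]; d=R.T@np.array([p[0],p[1],1]); c=-R.T@t
    return c+d*(z-c[2])/d[2]
def place(p,L): # p=x,y,z,yaw
    c,s=np.cos(p[3]),np.sin(p[3]); L=np.asarray(L,float)
    return np.c_[p[0]+c*L[:,0]-s*L[:,1],p[1]+s*L[:,0]+c*L[:,1],p[2]+L[:,2]]
E
cat > fit.py <<'E'
from h import *
T=lambda k,ox,oy,pts:np.array(pts,float)/k+np.array([ox,oy])-0.5+0.5/k
for n in C:
    R=cv2.Rodrigues(C[n][2])[0]; print(n,'cam at',(-R.T@C[n][3]).round(3))
# bracket
tp=T(7,325,172,[(160,75),(85,238),(320,148),(240,305),(290,112),(215,280)])
sp=T(5,290,240,[(525-385,45),(703-385,50),(705-385,103),(522-385,100)])
c0=onplane('top',(355,197),.07); print(c0,'pix dirs',onplane('top',tp[1],.057),onplane('top',tp[0],.057),onplane('top',tp[2],.057))
print('side',[onplane('side',q,.084).round(4) for q in sp])
print('top flat',[onplane('top',q,.084).round(4) for q in tp[4:]])
print('others: purple',onplane('top',(358,254),.02),'blue',onplane('top',(290,160),.02),'tape',onplane('top',(275,308),.02),'pencil',onplane('top',(246,204),0),onplane('top',(307,197),0))
# press
mm=1e-3
ptop=T(4.5,175,145,[(115,172),(158,172),(108,490),(222,483),(225,560),(112,570)])
Ltop=np.array([(28,12,68),(28,-12,68),(-137.9,32,73.5),(-137.9,-32,73.5),(-186.1,-32,86.5),(-186.1,32,86.5)])*mm
pb=T(4.5,175,145,[(40,93),(238,72),(278,462),(75,490)])
ps=T(5.4,160,120,[(35,235),(148,225),(205,305),(100,320),(375,268),(697,145),(697,235),(378,345)])
Ls=np.array([(-186.1,32,86.5),(-137.9,32,73.5),(-137.9,-32,73.5),(-186.1,-32,86.5),(-45,-26,60),(95,-26,60),(95,-26,12),(-45,-26,12)])*mm
def res(p,full=False):
    u=p[3]
    Lb=np.array([(u+.235,.06,.012),(u+.235,-.06,.012),(u,-.06,.012),(u,.06,.012)])
    q=[p[0],p[1],0,p[2]]
    r=np.vstack([proj('top',place(q,Ltop))-ptop,proj('top',place(q,Lb))-pb,proj('side',place(q,Ls))-ps])
    return r if full else r.ravel()
x0=onplane('top',(205,190),.06)
s=least_squares(res,[x0[0],x0[1],0.,-.13],loss='soft_l1')
print('press',s.x.round(4),np.degrees(s.x[2]));print(res(s.x,1).round(1).tolist())
E
python3 fit.py
```

```text
top cam at [0.441 0.    1.087]
side cam at [ 0.299 -0.605  0.632]
[ 0.61913355 -0.19282059  0.07      ] pix dirs [ 0.5985458  -0.14907069  0.057     ] [ 0.65864294 -0.17624567  0.057     ] [ 0.63335136 -0.23430858  0.057     ]
side [array([ 0.5969, -0.1662,  0.084 ]), array([ 0.6511, -0.1935,  0.084 ]), array([ 0.6384, -0.2143,  0.084 ]), array([ 0.5836, -0.1877,  0.084 ])]
top flat [array([ 0.6409, -0.2176,  0.084 ]), array([ 0.5807, -0.1907,  0.084 ])]
others: purple [ 0.48042332 -0.2095311   0.02      ] blue [ 0.72233886 -0.03123947  0.02      ] tape [ 0.3416103 -0.0008452  0.02     ] pencil [0.60581044 0.08151818 0.        ] [ 0.62830188 -0.07852551  0.        ]
press [ 0.6133  0.1771  0.1475 -0.134 ] 8.453138134487865
[[-0.5, 2.7], [-0.4, 1.5], [-0.9, -0.4], [0.1, -2.1], [1.0, 0.8], [-0.7, 1.9], [-0.6, -0.3], [0.4, -1.2], [1.3, 0.8], [-0.1, 0.3], [-1.1, 0.0], [-0.4, -0.2], [2.3, -0.0], [-0.5, -0.2], [8.4, -3.3], [0.7, 0.7], [-0.0, 0.8], [8.6, -0.3]]
```

```bash
sed -i 's/,(-45,-26,60),(95,-26,60),(95,-26,12),(-45,-26,12)\]/,(95,-26,60),(95,-26,12)]/; s/(375,268),(697,145),(697,235),(378,345)/(697,145),(697,235)/' fit.py
cat >> fit.py <<'E'
# bracket joint fit
Lt=np.array([(30,32,3),(-30,32,3),(30,-32,3),(-30,-32,3),(30,-13,30),(-30,-13,30)])*mm
Lsd=np.array([(-30,13,30),(30,13,30),(30,-13,30),(-30,-13,30)])*mm
def rb(p,full=False):
    q=[p[0],p[1],.054,p[2]]
    r=np.vstack([proj('top',place(q,Lt))-tp,proj('side',place(q,Lsd))-sp]); return r if full else r.ravel()
b=least_squares(rb,[.619,-.192,-.45],loss='soft_l1')
print('bracket',b.x.round(4),np.degrees(b.x[2]),rb(b.x,1).round(1).tolist())
p=s.x
def box(a,b,c,d,e,f): return [[(a,c,e),(b,c,e),(b,d,e),(a,d,e),(a,c,e)],[(a,c,f),(b,c,f),(b,d,f),(a,d,f),(a,c,f)]]
polys=box(-.028,.028,-.012,.012,.06,.068)+box(.046,.046,-.022,.022,.06,.087)+box(p[3],p[3]+.235,-.06,.06,0,.012)+box(-.045,.095,-.026,.026,.012,.06)[1:]+[[(-.1379,.032,.0735),(-.1379,-.032,.0735),(-.1861,-.032,.0865),(-.1861,.032,.0865),(-.1379,.032,.0735)]]
bp=box(-.03,.03,-.032,.032,0,.003)+[[(-.03,-.013,.03),(.03,-.013,.03),(.03,.013,.03),(-.03,.013,.03),(-.03,-.013,.03)]]
for n,(x,y,w,h,k),(x2,y2,w2,h2) in (('top',(175,145,75,130,4.5),(325,172,55,55)),('side',(160,120,145,85,5.4),(300,235,80,75))):
    im=cv2.imread(f'pics/{n}0.png')
    def draw(x,y,w,h,k,pose,pls,fn,col):
        o=cv2.resize(im[y:y+h,x:x+w],None,fx=k,fy=k,interpolation=cv2.INTER_CUBIC)
        o=np.clip(o.astype(float)*1.5,0,255).astype(np.uint8)
        for pl in pls:
            uv=(proj(n,place(pose,pl))+.5-[x,y])*k
            cv2.polylines(o,[uv.astype(int)],False,col,1)
        cv2.imwrite(fn,o)
    draw(x,y,w,h,k,[p[0],p[1],0,p[2]],polys,f'pics/ov_press_{n}.png',(0,255,255))
    draw(x2,y2,w2,h2,7,[b.x[0],b.x[1],.054,b.x[2]],bp,f'pics/ov_br_{n}.png',(0,0,255))
E
python3 fit.py | tail -4; python3 -c "
import cv2,numpy as np
f=lambda i:cv2.copyMakeBorder(i,0,590-i.shape[0],0,0,0)
a=[cv2.imread('pics/ov_'+k+'.png') for k in('press_top','br_top')]
cv2.imwrite('pics/o1.png',np.hstack(list(map(f,a))))"
```

```text
others: purple [ 0.48042332 -0.2095311   0.02      ] blue [ 0.72233886 -0.03123947  0.02      ] tape [ 0.3416103 -0.0008452  0.02     ] pencil [0.60581044 0.08151818 0.        ] [ 0.62830188 -0.07852551  0.        ]
press [ 0.6142  0.1773  0.1487 -0.135 ] 8.52235522149064
[[-0.5, 2.3], [-0.5, 1.1], [-0.8, -0.8], [0.1, -2.5], [1.0, 0.4], [-0.7, 1.5], [-0.6, -0.3], [0.4, -1.2], [1.3, 0.7], [-0.1, 0.3], [-0.7, -0.1], [0.0, -0.3], [2.7, -0.1], [-0.0, -0.3], [1.0, 0.6], [0.3, 0.7]]
bracket [ 0.6172 -0.191  -0.4576] -26.21693695927859 [[-0.3, 0.1], [0.0, -2.3], [-0.5, 1.3], [0.7, -0.2], [-0.7, 1.0], [-0.5, -1.6], [-0.5, 0.1], [-0.9, -0.1], [0.5, 0.7], [1.0, 0.5]]
```

View pics/o1.png

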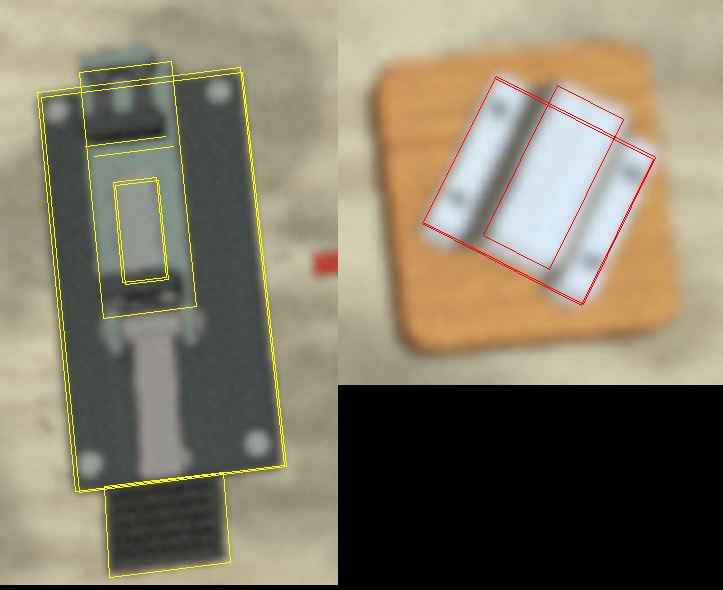

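View pics/ov_press_side.png

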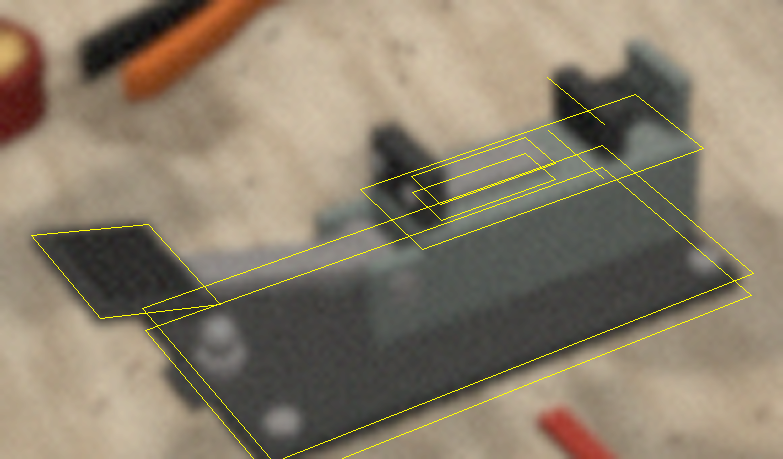

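View pics/ov_br_side.png

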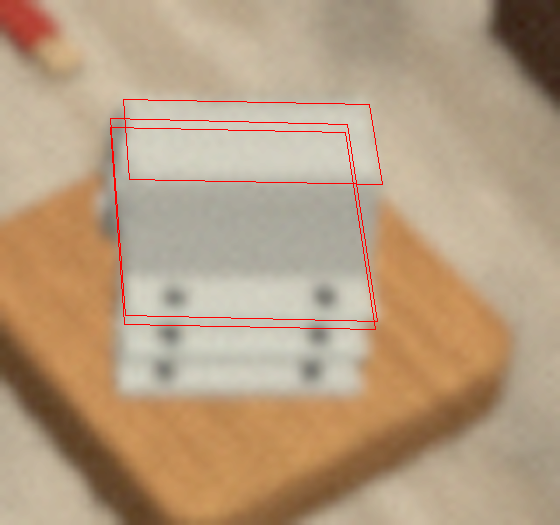

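```bash
cat > fit2.py <<'E'
from h import *
T=lambda k,ox,oy,pts:np.array(pts,float)/k+np.array([ox,oy])-0.5
mm=1e-3
tp=T(7,325,172,[(159,76),(85,240),(317,150),(244,306),(288,113),(215,280)])
sp=np.vstack([T(7,300,235,[(126,98),(371,105),(377,183),(128,180),(371,315),(123,312)])])
Lt=np.array([(30,32,3),(-30,32,3),(30,-32,3),(-30,-32,3),(30,-13,30),(-30,-13,30)])*mm
Lsd=np.array([(-30,13,30),(30,13,30),(30,-13,30),(-30,-13,30),(30,-32,1.5),(-30,-32,1.5)])*mm
for name,w in (('both',(1,1)),('top',(1,0)),('side',(0,1))):
    def rb(p):
        q=[p[0],p[1],.054,p[2]]
        return np.vstack([w[0]*(proj('top',place(q,Lt))-tp),w[1]*(proj('side',place(q,Lsd))-sp)]).ravel()
    b=least_squares(rb,[.619,-.192,-.45]); print(name,b.x.round(4),np.degrees(b.x[2]).round(1),np.sqrt(np.mean(b.fun**2)))
ptop=T(4.5,175,145,[(115,177),(158,172),(108,488),(221,482),(225,560),(112,570),(93,140),(165,133)])
Ltop=np.array([(28,12,68),(28,-12,68),(-137.9,32,73.5),(-137.9,-32,73.5),(-186.1,-32,86.5),(-186.1,32,86.5),(46,22,87),(46,-22,87)])*mm
pb=T(4.5,175,145,[(40,95),(238,72),(279,464),(75,490)])
ps=T(5.4,160,120,[(35,235),(148,225),(205,303),(100,320),(697,145),(697,235)])
Ls=np.array([(-186.1,32,86.5),(-137.9,32,73.5),(-137.9,-32,73.5),(-186.1,-32,86.5),(95,-26,60),(95,-26,12)])*mm
for name,w in (('both',(1,1)),('top',(1,0)),('side',(0,1))):
    def res(p):
        u=p[3]; Lb=np.array([(u+.235,.06,.012),(u+.235,-.06,.012),(u,-.06,.012),(u,.06,.012)]); q=[p[0],p[1],0,p[2]]
        return np.vstack([w[0]*(proj('top',place(q,Ltop))-ptop),w[0]*(proj('top',place(q,Lb))-pb),w[1]*(proj('side',place(q,Ls))-ps)]).ravel()
    s=least_squares(res,[.614,.177,.14,-.13]); print(name,s.x.round(4),np.degrees(s.x[2]).round(1),np.sqrt(np.mean(s.fun**2)))
    if name=='both':print(s.fun.reshape(-1,2).round(1).tolist())
E
python3 fit2.py
```

```text
both [ 0.6168 -0.1904 -0.4404] -25.2 0.7640318551013469
top [ 0.6161 -0.1912 -0.4123] -23.6 0.5396108083525998
side [ 0.6175 -0.1899 -0.4663] -26.7 0.34753021608753903
both [ 0.6144  0.1773  0.1432 -0.1355] 8.2 0.940667240813955
[[-0.4, 1.2], [-0.3, 1.2], [-1.0, -0.3], [0.2, -2.1], [0.7, 0.6], [-1.0, 1.5], [-1.6, 1.2], [0.3, 0.6], [-0.3, -0.6], [0.7, -0.8], [1.0, 0.7], [-0.2, 0.5], [-0.6, -0.3], [0.1, -0.4], [2.7, 0.2], [-0.2, -0.5], [1.3, 0.8], [0.5, 0.9]]
top [ 0.6155  0.1768  0.1409 -0.1366] 8.1 0.7186594481485428
side [ 0.6131  0.1791  0.1533 -0.13  ] 8.8 0.4679095528240181
```

```bash
python3 - <<'E'
from h import *
for y in (-25.2,154.8):
    print(y,robot.ik([.6168,-.1905,.16],[180,0,y]),robot.ik([.5,-.08,.16],[180,0,y]))
for y in (8.2,188.2):print(y,robot.ik([.623,.1787,.16],[180,0,y]),robot.ik([.46,.155,.16],[180,0,y]))
yw=154.8
robot.set_gripper(.072)
robot.move_pose([.5,-.08,.12],[180,0,yw]); o=robot.observe();print(o['time'],o['tool_pos'],o['ft_force'],o['gripper_width'])
print(robot.line_to([.5,-.08,.055],vel=.04,guard=4)); o=robot.observe();print(o['time'],o['tool_pos'],o['ft_force'],o['gripper_width'])
robot.line_to([.5,-.08,.12],vel=.15)
print(robot.observe()['time'])
E
```

```text
-25.2 [-28.74479719  15.10230417   0.75205356  75.64974938   0.
 176.45520281] [ -23.91984196   -9.18147996  -24.30317957   74.87830039    0.
 -178.71984196]
154.8 [-28.74479719  15.10230417   0.75205356  75.64974938   0.
  -3.54479719] [-23.91984196  -9.18147996 -24.30317957  74.87830039   0.
   1.28015804]
8.2 [  4.47014714  15.54484698   1.26698255  75.72213557   0.
 176.27014714] [  3.13637161 -13.07914882 -27.73442017  75.34472865   0.
 174.93637161]
188.2 [ 4.47014714 15.54484698  1.26698255 75.72213557  0.         -3.72985286] [  3.13637161 -13.07914882 -27.73442017  75.34472865   0.
  -5.06362839]
2.8333 [ 0.50027623 -0.07946351  0.12025119] [-0.21515389 -0.43274791  0.45200387] 0.07207956596418404
True
4.0833 [ 0.49983721 -0.07992299  0.06432229] [-2.38634408  0.59653445  6.54977199] 0.0718818381275638
4.6083
```

```bash
python3 - <<'E'
from h import *
R=[180,0,154.8]
robot.set_gripper(.080)
robot.move_pose([.6168,-.1905,.17],R)
print(robot.line_to([.6168,-.1905,.1125],vel=.08,guard=6),robot.observe()['tool_pos'])
cv2.imwrite('pics/side1.png',robot.grab_frame('side'));
print(robot.observe()['time'])
E
python3 -c "
import cv2
a=cv2.imread('pics/side1.png')[180:330,240:440];cv2.imwrite('pics/s1c.png',cv2.resize(a,None,fx=4,fy=4,interpolation=2))"
```

```text
False [ 0.61706285 -0.19068043  0.11298086]
6.4833
```

View pics/s1c.png

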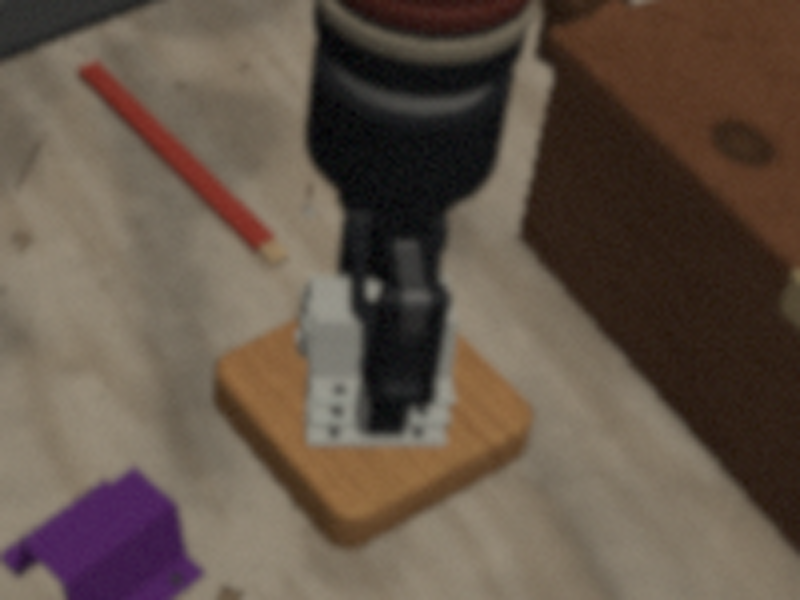

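```bash
python3 - <<'E'
from h import *
p=[.6170,-.1906,.054,np.radians(-25.2)]
P=place(p,[(-.011,-.04,-.006),(.011,-.04,-.006),(-.011,-.055,-.006),(.011,-.055,-.006),(-.03,-.032,0),(.03,-.032,0)])
print((proj('side',P)-[240,180])*4)
o=robot.observe();print(o['tcp_rot'],o['q'])
E
```

```text
[[355.38456354 428.28904398]
 [408.03096658 428.61862588]
 [358.83438894 457.31480801]
 [412.30351281 457.62679226]
 [309.53892872 403.614365  ]
 [452.69017832 404.55978851]]
[-1.79995056e+02  6.73063386e-02  1.54800203e+02] [-2.87459738e+01  1.67600475e+01 -2.26131406e+00  7.09111551e+01
 -7.71859468e-04 -3.54617415e+00]
```

```bash
python3 - <<'E'
from h import *
robot.set_gripper(.05); o=robot.observe();print(o['gripper_width'],o['ft_force'],o['time'])
robot.line_to([.6170,-.1906,.135],vel=.04)
robot.line_to([.6170,-.1906,.19],vel=.12)
o=robot.observe();print(o['gripper_width'],o['ft_force'],o['time'],o['tool_pos'])
for n in('side','top'):cv2.imwrite(f'pics/{n}2.png',robot.grab_frame(n))
E
python3 -c "
import cv2,numpy as np
a=cv2.imread('pics/side2.png')[170:320,270:410];b=cv2.imread('pics/top2.png')[120:270,300:420]
cv2.imwrite('pics/s2c.png',cv2.resize(np.hstack([a,b]),None,fx=3,fy=3,interpolation=2))"
```

```text
0.06147871952817369 [-1.76250261  0.58066871  5.67119954] 6.8083
0.06165000886390469 [ 0.31320039 -0.05105884 -0.3828987 ] 8.1333 [ 0.61687316 -0.19053689  0.18948778]
```

View pics/s2c.png

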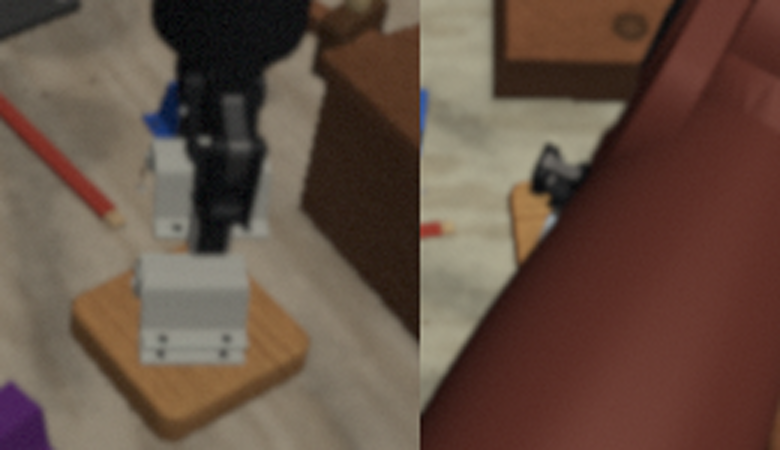

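```bash
python3 - <<'E'
from h import *
R=[180,0,-171.8]
robot.move_pose([.623,.1786,.20],R)
robot.line_to([.623,.1786,.157],vel=.1)
robot.pause(.2)
o=robot.observe();print(o['gripper_width'],o['ft_force'],o['time'],o['tool_pos'],o['tcp_rot'])
for n in('side','top'):cv2.imwrite(f'pics/{n}3.png',robot.grab_frame(n))
E
cat > ov.py <<'E'
from h import *
import sys
i,px,py,pyaw,bx,by,bz,byaw=sys.argv[1],*map(float,sys.argv[2:])
box=lambda a,b,c,d,e,f:[[(a,c,e),(b,c,e),(b,d,e),(a,d,e),(a,c,e)],[(a,c,f),(b,c,f),(b,d,f),(a,d,f),(a,c,f)]]
polys=box(-.028,.028,-.012,.012,.06,.068)+box(-.045,.095,-.026,.026,.012,.06)[1:]
hat=[(.03,-.032,0),(.03,-.018,0),(.03,-.013,.03),(.03,.013,.03),(.03,.018,0),(.03,.032,0)]
bp=box(-.03,.03,-.032,.032,0,.003)+box(-.03,.03,-.013,.013,.03,.03)[1:]
for n,(x,y,w,h,k) in (('top',(175,145,75,115,5)),('side',(200,90,130,100,6))):
    im=cv2.imread(f'pics/{n}{i}.png')
    o=cv2.resize(im[y:y+h,x:x+w],None,fx=k,fy=k,interpolation=cv2.INTER_CUBIC)
    o=np.clip(o.astype(float)*1.5,0,255).astype(np.uint8); o2=o.copy()
    for pose,pls,col in (([px,py,0,np.radians(pyaw)],polys,(0,255,255)),([bx,by,bz,np.radians(byaw)],bp,(0,0,255))):
        for pl in pls: cv2.polylines(o,[((proj(n,place(pose,pl))+.5-[x,y])*k).astype(int)],False,col,1)
    cv2.imwrite(f'pics/ov{i}_{n}.png',np.hstack([o,o2]) if n=='top' else o)
E
python3 ov.py 3 .615 .1775 8.2 .623 .1786 .098 8.2
```

```text
0.061587665149851936 [ 0.08794232  0.80162335 -1.87087487] 10.4 [0.62349927 0.17865645 0.15796902] [-1.79995156e+02  8.53282769e-02 -1.71798925e+02]
```

View pics/ov3_top.png

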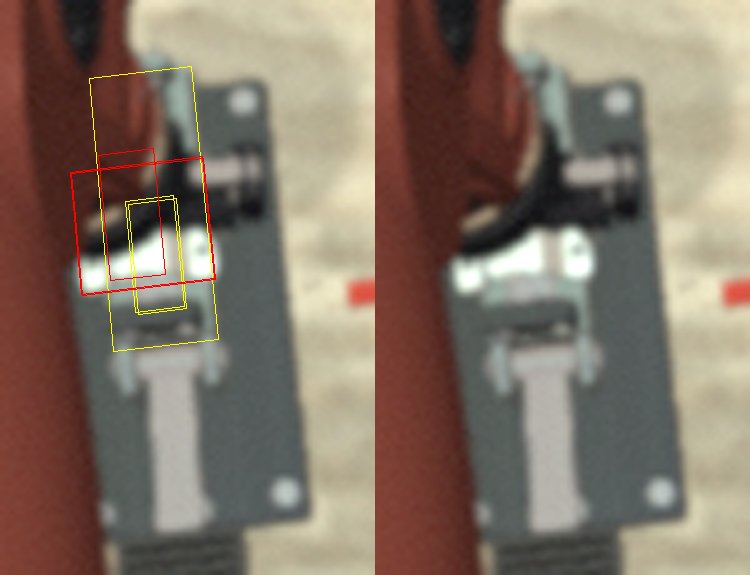

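View pics/ov3_side.png

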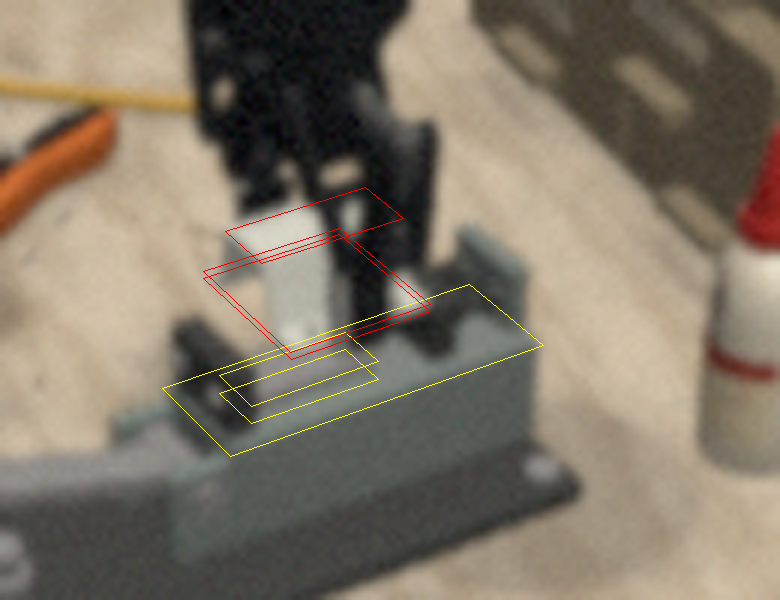

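```bash
python3 - <<'E'
from h import *
x,y=.6225,.1790
print(robot.line_to([x,y,.135],vel=.06,guard=6))
print(robot.line_to([x,y,.112],vel=.03,guard=5))
o=robot.observe();print(o['gripper_width'],o['ft_force'],o['torque'],o['time'],o['tool_pos'])
for n in('side','top'):cv2.imwrite(f'pics/{n}4.png',robot.grab_frame(n))
E
python3 ov.py 4 .615 .1775 8.2 .623 .1786 .060 8.2
```

```text
False
True
0.061358820437691634 [-1.14670254  1.05560053  5.16302967] [-0.08402679  0.10507629  0.02053807] 11.5583 [0.62257982 0.1790007  0.12006324]
```

View pics/ov4_side.png

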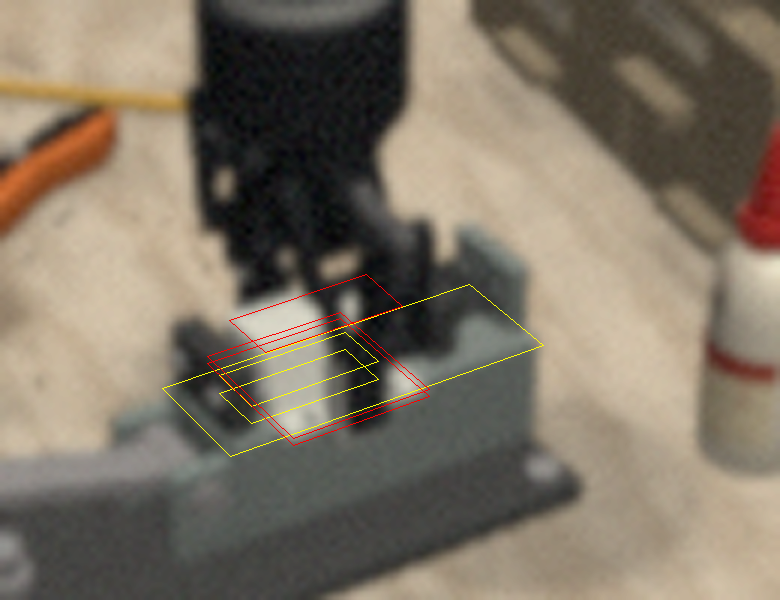

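View pics/ov4_top.png

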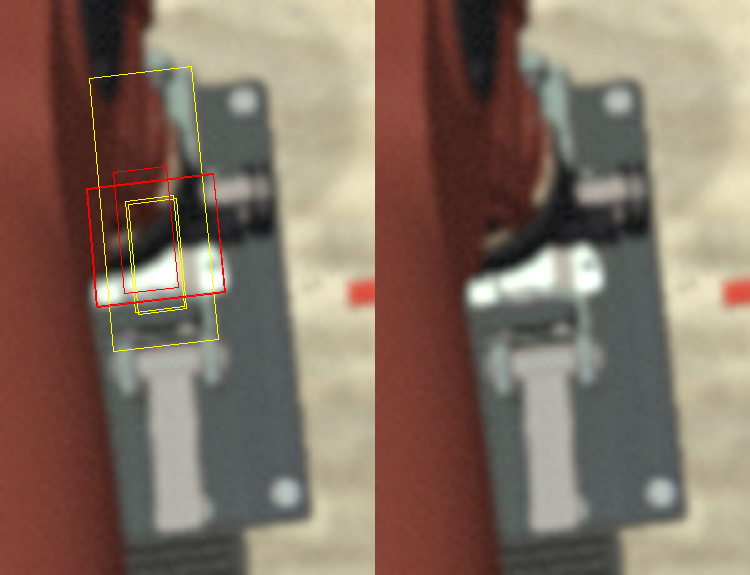

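```bash
python3 - <<'E'
from h import *
x,y=.6225,.1790
robot.set_gripper(.082)
o=robot.observe();print(o['gripper_width'],o['ft_force'],o['time'])
robot.line_to([x,y,.17],vel=.1)
robot.line_to([.47,.16,.20],vel=.2)
robot.set_gripper(0.0)
for n in('side','top'):cv2.imwrite(f'pics/{n}5.png',robot.grab_frame(n))
o=robot.observe();print(o['gripper_width'],o['ft_force'],o['time'])
E
python3 ov.py 5 .615 .1775 8.2 .6228 .1784 .060 8.2
```

```text
0.08191643263773735 [ 0.35750456 -0.16120943  0.42408422] 12.0
0.0002548794549050009 [-0.0728614   0.38688941  0.32583326] 14.4333
```

View pics/ov5_side.png

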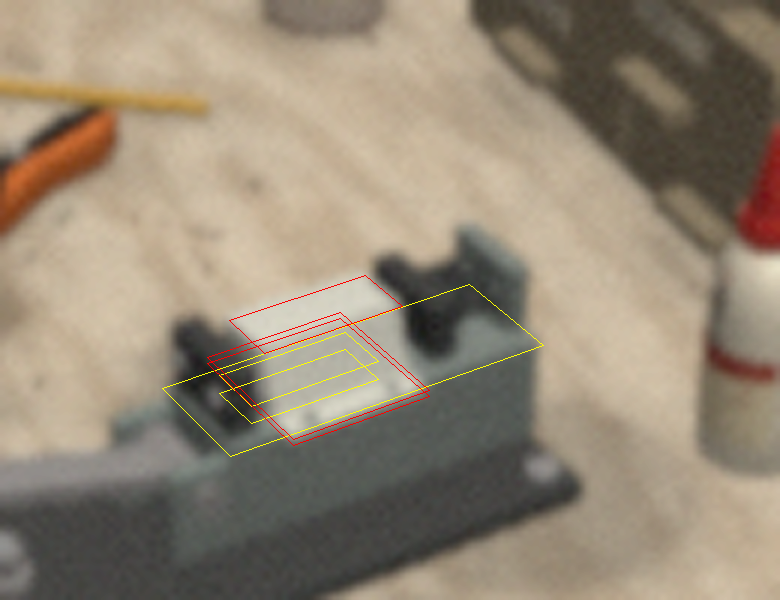

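View pics/ov5_top.png

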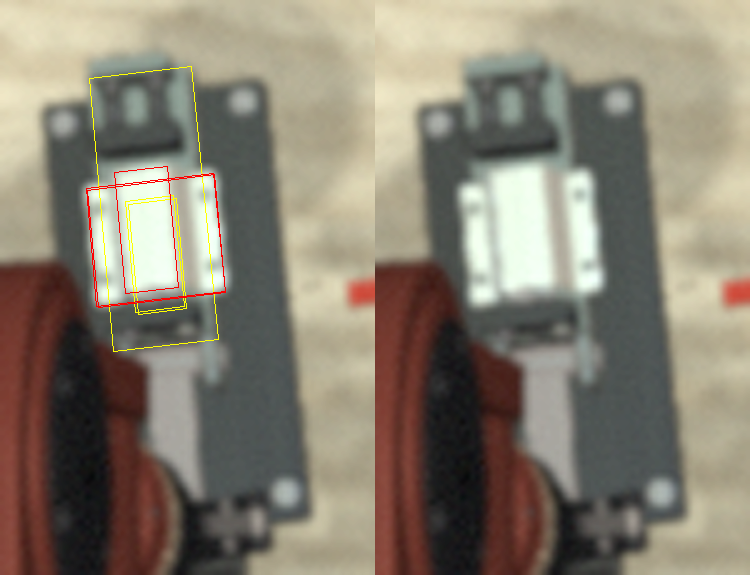

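```bash
python3 - <<'E'
from h import *
x,y=.4527,.1541
R=[180,0,-171.8]
print(robot.ik([x,y,.105],R))
robot.line_to([x,y,.172],vel=.15); robot.pause(.2)
o=robot.observe();print(o['ft_force'],o['tool_pos'],o['time'])
z=.166
g=robot.line_to([x,y,.104],vel=.02,guard=18)
o=robot.observe();print(g,o['ft_force'],o['tool_pos'],o['time'])
for i in range(5):
    robot.pause(.25);o=robot.observe();print(o['ft_force'].round(1),o['tool_pos'].round(4),round(o['time'],2))
for n in('side','top'):cv2.imwrite(f'pics/{n}6.png',robot.grab_frame(n))
E
python3 ov.py 6 .615 .1775 8.2 .615 .1775 .060 8.2
```

```text
[  3.07423882 -12.13327336 -32.77403389  69.35923947   0.
  -5.12576118]
[ 0.05429913 -0.52776492 -0.93016642] [0.45351678 0.15418661 0.17301071] 15.0083
True [-2.47434694 -0.4474829  11.8974764 ] [0.45240593 0.15407543 0.12353996] 17.225
[-3.6 -0.8  9.6] [0.4524 0.1541 0.1237] 17.48
[-3.8 -0.5 10.2] [0.4524 0.1541 0.1237] 17.73
[-2.6 -0.2  9.8] [0.4524 0.1541 0.1237] 17.98
[-2.6 -0.2  9.5] [0.4524 0.1541 0.1236] 18.23
[-3.9  0.   9.7] [0.4524 0.1541 0.1237] 18.48
```

View pics/ov6_side.png

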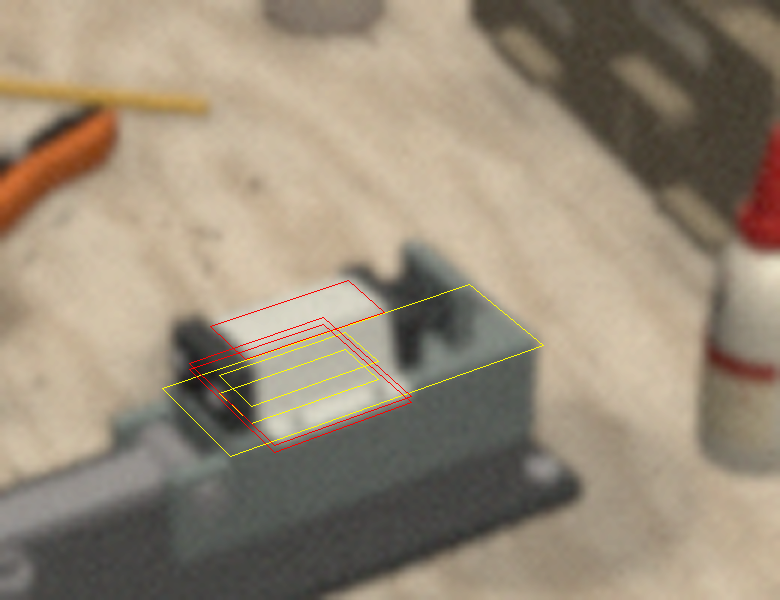

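View pics/ov6_top.png

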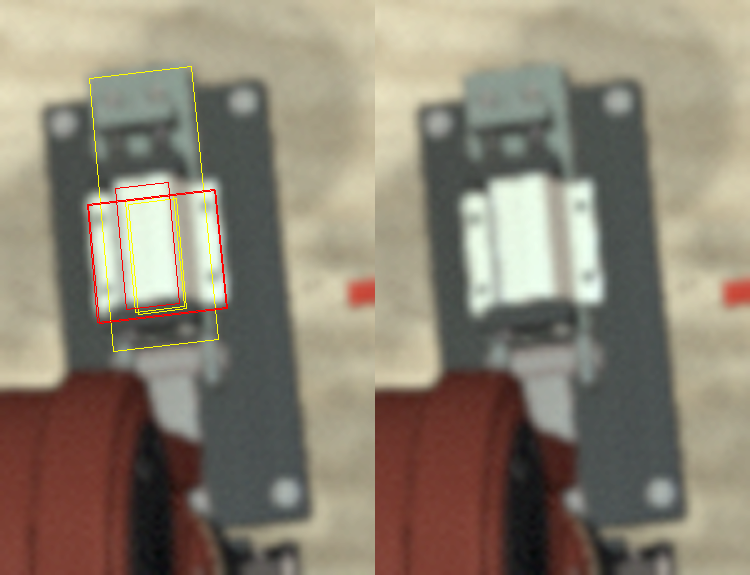

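```bash
python3 - <<'E'
from h import *
x,y=.4527,.1541
g=robot.line_to([x,y,.106],vel=.01,guard=14)
o=robot.observe();print(g,o['ft_force'],o['tool_pos'],o['time'])
for i in range(5):
    robot.pause(.25);o=robot.observe();print(o['ft_force'].round(1),o['tool_pos'].round(4),round(o['time'],2))
E
```

```text
True [-3.52721271 -0.2662369  12.22655306] [0.45239889 0.15410738 0.12341266] 19.0917
[-3.6 -0.4 11.3] [0.4524 0.1541 0.1235] 19.34
[-3.6 -1.7 10.8] [0.4524 0.1541 0.1235] 19.59
[-3.6  0.1 10.6] [0.4524 0.1541 0.1235] 19.84
[-3.9 -0.9 10.5] [0.4524 0.1541 0.1235] 20.09
[-3.1 -0.8 10.6] [0.4524 0.1541 0.1235] 20.34
```

```bash
python3 - <<'E'
from h import *
x,y=.4524,.1541
z=robot.observe()['tool_pos'][2]
f=10
for i in range(10):
    z-=.0004
    robot.line_to([x,y,z],vel=.01); robot.pause(.1)
    o=robot.observe();f=o['ft_force'][2];print(round(z,4),o['ft_force'].round(1),o['tool_pos'].round(4),round(o['time'],2))
    if f>24: break
for i in range(5):
    robot.pause(.25);o=robot.observe();print(o['ft_force'].round(1),o['tool_pos'].round(4),round(o['time'],2))
cv2.imwrite('pics/side7.png',robot.grab_frame('side'))
E
```

```text
0.1231 [-4.2 -0.7  8.9] [0.4525 0.1541 0.1235] 20.69
0.1227 [-5.8 -1.2 12. ] [0.4525 0.1541 0.1233] 21.04
0.1223 [-6.  -1.  14.4] [0.4525 0.1541 0.1232] 21.39
0.1219 [-7.6 -0.9 16.5] [0.4525 0.1541 0.123 ] 21.74
0.1215 [-9.  -0.4 18.1] [0.4525 0.1541 0.1228] 22.09
0.1211 [-10.7  -1.3  21.4] [0.4525 0.1541 0.1226] 22.44
0.1207 [-11.1  -1.7  23.2] [0.4525 0.1541 0.1224] 22.79
0.1203 [-12.   -1.6  25.6] [0.4524 0.1541 0.1223] 23.14
[-12.5  -1.8  25.8] [0.4525 0.1541 0.1222] 23.39
[-11.9  -1.   25.2] [0.4525 0.1541 0.1222] 23.64
[-11.8  -2.8  25.1] [0.4524 0.1541 0.1222] 23.89
[-12.2  -1.6  24.7] [0.4524 0.1541 0.1221] 24.14
[-10.6  -2.1  23.7] [0.4524 0.1541 0.1221] 24.39
```

```bash
python3 -c "
import cv2
a=cv2.imread('pics/side7.png')[110:220,140:310];cv2.imwrite('pics/s7c.png',cv2.resize(a,None,fx=4.5,fy=4.5,interpolation=2))"
```

```text
(no output)
```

View pics/s7c.png

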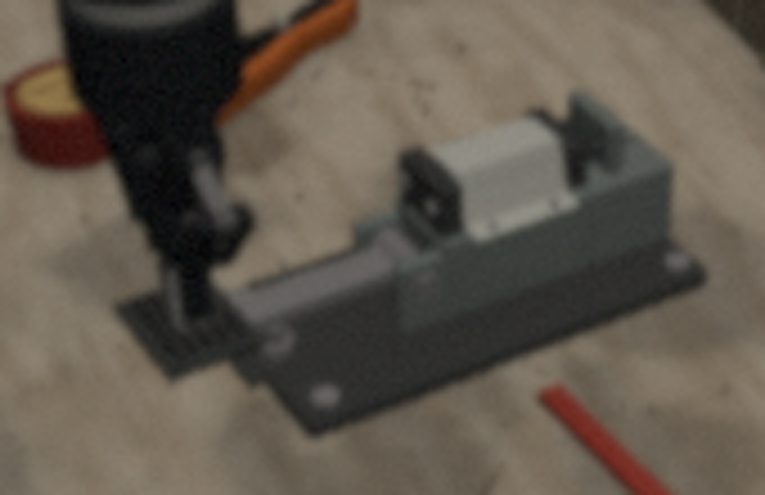

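```bash
python3 - <<'E'
from h import *
robot.line_to([.4520,.1541,.165],vel=.06)
robot.line_to([.4520,.1541,.22],vel=.15)
robot.move_pose([.37,.42,.28],[180,0,-171.8+20])
robot.pause(.3)
for n in('side','top'):cv2.imwrite(f'pics/{n}8.png',robot.grab_frame(n))
o=robot.observe();print(o['ft_force'].round(1),o['time'])
E
python3 ov.py 8 .616 .1775 8.2 .616 .1775 .060 8.2
python3 -c "
import cv2,numpy as np
a=cv2.imread('pics/side8.png')[110:320,140:400];cv2.imwrite('pics/s8c.png',cv2.resize(a,None,fx=2.8,fy=2.8,interpolation=2))"
```

```text
[0.2 0.1 0.6] 27.35
```

View pics/s8c.png

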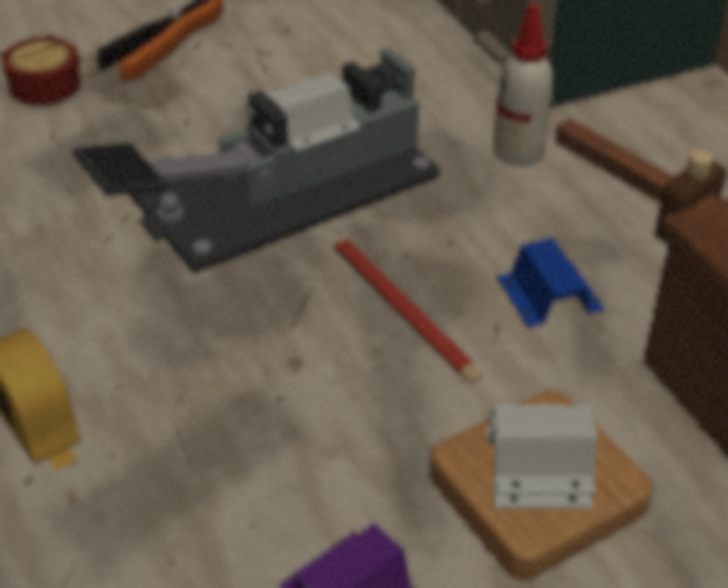

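View pics/ov8_top.png

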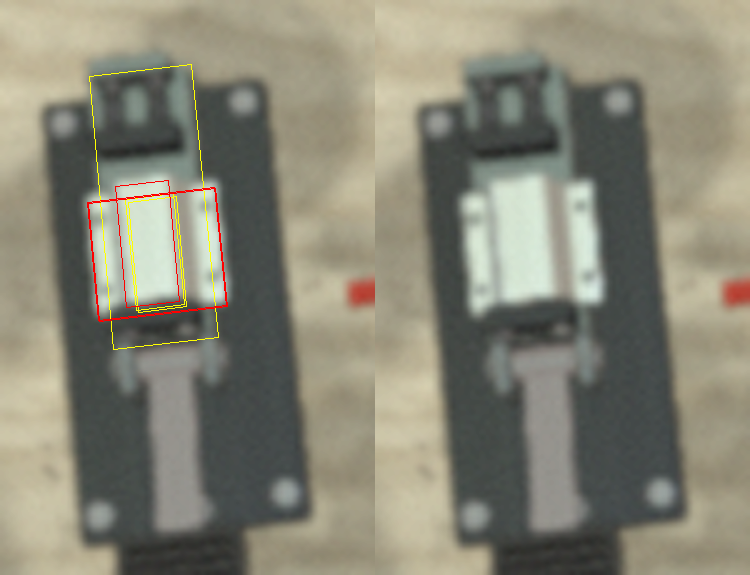

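View pics/ov8_side.png

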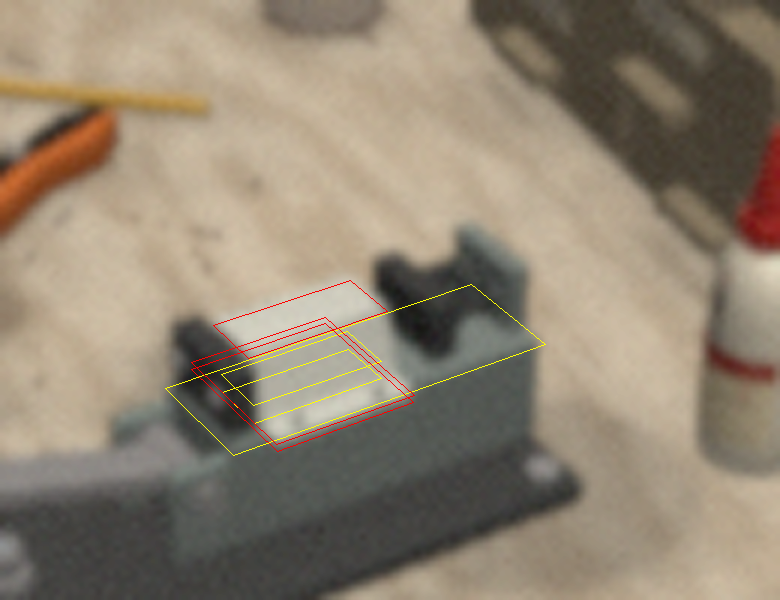

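```bash
python3 - <<'E'
from h import *
robot.job_done()
E
```

```text
the job is handed in; nothing more can be done
```

I took the top bracket off the stack and seated it over the rail between fence and jaw. Then I pressed the pedal to its stop and let it come back up, and handed the job in at about 27 s. No verdict was reported.

- **Placing:** the bracket touched down with the tool (TCP) at z = 0.120. That matches lips on the bed; resting on the rail would have read about 0.128.
- **Pedal:** the stop was felt at about 29 mm of pad travel. My first two guarded presses relaxed to about 10 N. I then stepped the force up and held 24–26 N for about 1.2 s, well under 60 N. Sideways force rose to about 12 N during the hold, which I took as friction on the pad.
- **Last pictures:**
  - The bracket is at the fence and in line with the rail, the pedal is up, and the arm is clear with no force on it.
  - The two remaining brackets are nested, with the visible lip corner within 1 pixel of its start position.
  - The pencil and the blue and purple look-alikes appear unmoved.
- **Disagreement:** the top and side cameras differ by about 2 mm on the nest's position along the rail. "Home against the fence" therefore rests on the bracket having slid about 5 mm to its final place, and on the jaw carrier's travel of about 26 mm, more than the 16 mm of play. It was not measured to the millimetre.

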